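# Level the pull-out weighing shelf with its foot knob

### The arm

A 6-joint arm with a two-finger parallel gripper is mounted at the origin on a cart in front of the work surface, level with it; the furniture and walls round the work are solid. World frame = base frame: x ahead of the robot, y to its left, z up, the work surface at z = 0. Lengths are in m, angles in rad, forces in N, time in s.
With the tool pointing down it reaches from about 0.3 to 0.775 m from the base axis. Payload 14.6 kg.
Tool frame: the origin (TCP) lies at the very end of the fingers, on their centre line; the grasp point (between the pads) lies 19 mm behind it; z points along the fingers, y is the line along which they close (so a half turn about z gives the same grasp; the last joint's range is limited). The gripper opens to 94 mm and grips with 3 to 60 N. Pads are 16 mm wide; open, the fingers measure 119 mm over their backs; the gripper's body (75 mm by 177 mm) begins 78 mm behind the grasp point.
Start: joints at [1.07, 0.3, 1.521, -0, 1.321, -0.067], TCP at [0.231, 0.499, 0.205] pointing down, gripper open.
Joint ranges: [-3.03, 3.03], [-0.79, 2.21], [0.23, 2.52], [-1.04, 4.18], [0, 3.07], [-2.55, 2.55]. Speed limits (rad/s): [2.22, 2.22, 2.57, 3.14, 3.14, 3.14].

### API

Orientations are given as [roll, pitch, yaw] about the fixed x, y, z axes, in that order (R = Rz(yaw) Ry(pitch) Rx(roll)).
In Python, from station import ctrl gives the robot as it stands.
- The arm moves only by the tool move_arm, never from a script. Its argument "increments" is a list of rows, each a list of 7 numbers: the opening, from 0 (shut) to 1 (fully open), then the shift along the tool's x, y, z in units of 50 mm (1.0 is 50 mm), then the turn, a rotation vector about the tool's x, y, z in rad. In form: [[claw, tx, ty, tz, rx, ry, rz], ...]. A call has 1 to 20 rows; each row shifts and turns the commanded pose from where the row before left it, along the tool's axes as they then stand; what a row does not reach is not made up. A row lasts 1/10 s, in which the tool goes at most 50 mm and 8.59 degrees, less where a joint would pass 70% of its speed; a pose out of reach is approached as far as the arm can. A call is refused whole if a number of a shift passes 1 or a number of a turn 0.15, either way. A call with a gripper value outside its range is refused whole. The fingers move at their own pace and stop on an object; "force" is the grip in N (left out, the last holds). Time passes only in rows, so rows that do not move let the fingers close. It gives the time, the measured TCP pose, the force, the opening and the grip force at its end, in the units of the state.
- ctrl.get_obs(): the state, without advancing time (a new reading comes with each control period).
- ctrl.camera(name): name is "scene" or "top" or "wrist"; returns a dict with "color" (400x640x3 uint8, blue, green, red), "K" (3x3 intrinsics, pixels), "pose" (4x4, takes a point from camera to world coordinates); the wrist camera has in their place "tool_from_camera" (4x4, takes a point from camera to tool coordinates, whose origin is the TCP and whose axes are the flange's). Camera axes: x right, y down, z forward; pixel columns grow to the right and rows downward; lengths in m; the calibration is good to about 2 mm. A picture is of the moment at which its call begins: read the wrist's pose just before it. There is no depth.
- ctrl.hand_in(): hands the job in; it is judged then, once.
Trained networks look in a picture, given as the dict that the camera call returned (one of the last four; its "shot" number tells which), for a name from the list of things; names that differ only in an ending like _2 or _b are one class to them, and where a whole thing is asked for, a point or a joint stands for the part that bears it (a point fixed in the world has none). Each returns a list of dicts, best first, with "conf" (0 to 1); they miss things now and then, are a little off and sometimes report something else, mostly with a low value. They report only what shows in the picture. A call takes as long as a camera call.
- ctrl.cut_out(name, picture): "mask" (400x640 bool, what is visible of it) and "centre" ([row, column] in pixels, amid what is visible of it).
The state is a dict: "time_s": time; "qpos": joint angles; "joint_vel": joint speeds; "tau": joint torques, N m; "ee_pos": TCP position; "eef_rot": TCP orientation; "force": force on the tool from outside, world axes, zero at the start; "moment": the same for the moment, N m; "grip_width": finger opening in m; "grip_force": force on a finger pad.
Only numpy, scipy, OpenCV 4.12 (cv2) and the standard library are available. Lean on these libraries where they do the work, as an engineer would, in place of code of your own. Each camera call takes 0.05 s, during which the arm holds its last target. There are 200 camera calls.

### The job

The pull-out weighing shelf in the low cabinet is out of level: pull its tray fully out by the aluminium post, then press the red levelling knob on it right down and turn it clockwise until the white bubble sits centred between the two black marks of the vial. Finish while still gripping the knob and holding it down with the bubble centred, so that I can tighten the lock nut; the tray stays out, and the bell, clay cup and spice jar are left alone.

Things in the scene. Friction and masses are not known exactly. Their poses are not given: they have to be found in the camera images.
- cabinet: Low grey cabinet, fixed to the counter, 170 (x) x 164 (y) x 92 mm high, with a pull-out weighing shelf (tray). Origin: centre of the underside. Its own -x end is the front (blue tray front), which looks to the robot's left (world +y, give or take 12 degrees). z up.
- tray (a joint): How far the tray is pulled out of the cabinet's front, along the cabinet's own -x: 0 shut, 0.130 m at the stop; it starts up to 20 mm ajar. It stays where it is left; it slides with about 2 N.
- pull (a point): Grip point of the tray's pull: an upright aluminium post, 20 mm diameter, 36 mm tall; the point is on its axis, 14 mm below its top, 60 mm above the counter. The axis stands 32 mm in front of the tray's blue front panel, joined to it by a web 8 mm thick. Pinch it from above across the cabinet's y. Moves with the tray.
- knob: Red knob on the tray's frame, 34 mm diameter, 30 mm tall; covered while the tray is shut. Origin: centre of its underside, 40 mm above the counter when pressed, 45 when up. Turns about the vertical with 0.04 N m and stays; it needs 0.45 to 1.35 rad clockwise. Room round it, tray out: 64 mm to the cabinet, 66 to the blue panel (78 high), 38 to a 25 mm high side wall, 73 to the vial.
- knob_top (a point): Centre of the knob's top face: 70 mm above the counter when pressed, 75 mm when up (then leaning 0.05 rad towards the cabinet). Moves with the tray and the press.
- frame (a joint): Tilt of the sprung frame that carries the knob and the weighing plate, hinged at its rear 98 mm from the knob (axis along the cabinet's y): 0.05 rad sprung up at the start, 0 when the knob is pressed down on its seat (5 mm at the knob). Pressing takes about 3 N at first and about 10 N at the seat; let go, it springs up again and the bubble runs off.
- bubble_mid (a point): Centre of the white bubble, 16 mm long, in the lime-green vial (80 mm long, along the cabinet's x, on the plate at its +y side, 52 mm above the counter). It starts at the vial end towards the front (cabinet -x), 26 mm off centre. With the knob pressed down, each radian clockwise brings it 18 mm towards the cabinet's +x. It moves slowly: wait 1.5 s before reading.
- vial_mid (a point): Middle of the vial, half way between its two thin black marks (22 mm clear between them); x of this frame runs along the vial, like the cabinet's x. The bubble is centred when bubble_mid coincides with it.
- bell: Bystander: cream counter bell with dark foot, 85 mm diameter, 58 mm high, loose. Origin: centre of the underside.
- cup: Bystander: small clay cup, 52 mm diameter, 53 mm high, loose. Origin: centre of the underside.
- spice_jar: Bystander: glass spice jar with a red cap, 41 mm diameter, 105 mm high, loose. Origin: centre of the underside.

How it is judged:
By the outcome, as a careful person would: the job done as asked, in the order asked, and still so for the second after the job is handed in, while the arm keeps its last pose, push and grip.
It also fails if it takes over 48 s, if anything falls off the work surface, if the arm or the gripper's body presses on something with over 40 N, if the wrist force passes 120 N, or if a joint passes its speed limit or range.

## Working session

There is one attempt and no reset: what is moved stays moved. The work goes in short steps, Python scripts to look and compute and a tool call to move; the robot and the scene stay as the last step left them, time stands still between calls to the robot, and variables do not carry over. Pictures are saved under pics/ and viewed, at most 10 in all, crops included, and the job is handed in when it is done.

Besides the shell and the picture viewer there is one more tool, called after "Call:" in YAML: its name, and indented under it one key for each argument. move_arm: Moves the arm, as the interface text tells. Its arguments: {"type":"object","properties":{"increments":{"type":"array","items":{"type":"array","items":{"type":"number"}}},"force":{"type":"number"}},"required":["increments"]}

```bash
mkdir -p pics
cat > h.py <<'E'
import numpy as np, cv2
from station import ctrl
from scipy.spatial.transform import Rotation as R
def pose(im,obs):
    if "pose" in im: return np.array(im["pose"])
    T=np.eye(4);T[:3,:3]=R.from_euler('xyz',obs["eef_rot"]).as_matrix();T[:3,3]=obs["ee_pos"]
    return T@np.array(im["tool_from_camera"])
def ray(im,P,rc,z):
    d=P[:3,:3]@np.linalg.solve(np.array(im["K"]),[rc[1],rc[0],1]);o=P[:3,3]
    return o+d*(z-o[2])/d[2]
def proj(im,P,X):
    c=P[:3,:3].T@(np.array(X)-P[:3,3]);p=np.array(im["K"])@c;return p[:2]/p[2]
E
python3 - <<'E'
from h import *
o=ctrl.get_obs();print(o)
ims=[]
for n in("scene","top"):
    im=ctrl.camera(n);P=pose(im,o);ims.append(im["color"]);print(n,P[:3,3].round(3))
    for nm,z in(("pull",.06),("cabinet",.092),("bell",.04),("cup",.05),("spice_jar",.1),("tray",.05)):
        for r in ctrl.cut_out(nm,im)[:2]:
            m=r["mask"];print(nm,round(r["conf"],2),np.round(r["centre"]),m.sum(),ray(im,P,r["centre"],z).round(3))
    cv2.imwrite(f"pics/{n}.png",im["color"])
E
```

```text
{'time_s': 0.0, 'qpos': array([ 1.07037219e+00,  3.00474404e-01,  1.52159407e+00,  1.54116527e-05,
        1.32074112e+00, -6.66091659e-02]), 'joint_vel': array([-0.00229602, -0.00080501,  0.00165754, -0.00014385,  0.00137713,
        0.00079583]), 'tau': array([ 8.16944539e-04, -5.31816816e+01, -3.52743316e+01,  7.08862580e-02,
        2.44090625e-02, -9.33171577e-05]), 'ee_pos': array([0.23105364, 0.49880539, 0.20487904]), 'eef_rot': array([-3.14037941e+00, -9.58934805e-05,  2.70777380e+00]), 'force': array([-0.03817198, -0.74068109, -0.11388954]), 'moment': array([ 0.04174098, -0.00354341,  0.04074031]), 'grip_force': 0.0, 'grip_width': 0.09373534359558817}
scene [ 0.532 -0.373  0.853]
pull 0.92 [223. 304.] 454 [ 0.499 -0.001  0.06 ]
cabinet 0.55 [271. 298.] 7447 [ 0.492 -0.125  0.092]
bell 0.84 [126. 320.] 628 [0.529 0.3   0.04 ]
bell 0.33 [322. 381.] 590 [ 0.666 -0.214  0.04 ]
cup 0.9 [119. 276.] 370 [0.41  0.314 0.05 ]
spice_jar 0.65 [324. 382.] 606 [ 0.658 -0.229  0.1  ]
spice_jar 0.46 [124. 316.] 689 [0.52  0.256 0.1  ]
tray 0.59 [223. 304.] 434 [0.498 0.003 0.05 ]
top [0.374 0.059 1.137]
pull 0.8 [218. 346.] 403 [ 0.489 -0.011  0.06 ]
cabinet 0.59 [218. 380.] 4064 [ 0.487 -0.104  0.092]
bell 0.68 [210. 237.] 609 [0.508 0.318 0.04 ]
cup 0.68 [243. 229.] 248 [0.409 0.334 0.05 ]
spice_jar 0.57 [161. 419.] 328 [ 0.653 -0.218  0.1  ]
tray 0.9 [217. 346.] 447 [ 0.494 -0.012  0.05 ]
```

Run:
```python
import cv2,numpy as np
a=cv2.imread("pics/scene.png")[80:360,180:460];b=cv2.imread("pics/top.png")[120:320,180:460]
a=cv2.resize(a,(400,400));b=cv2.resize(b,(400,286));c=np.zeros((400,800,3),np.uint8);c[:,:400]=a;c[:286,400:]=b
cv2.imwrite("pics/both.png",c)
```

```text
(no output)
```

View pics/both.png

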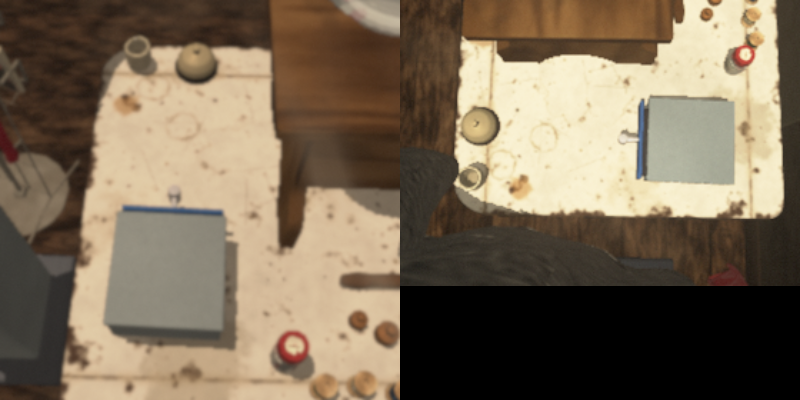

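The picture shows the blue front facing +y, the post at about (346,218) in the top image, the cup and bell near y=0.32, and the jar behind. Next I'll measure the yaw.

Run:
```python
from h import *
o=ctrl.get_obs()
for n in("scene","top"):
    im=ctrl.camera(n);P=pose(im,o)
    r=ctrl.cut_out("cabinet",im)[0]
    hsv=cv2.cvtColor(im["color"],cv2.COLOR_BGR2HSV)
    m=r["mask"].astype(np.uint8)
    c=max(cv2.findContours(m,0,2)[0],key=cv2.contourArea)[:,0,:]
    W=np.array([ray(im,P,(y,x),.092)[:2] for x,y in c]).astype(np.float32)
    print(n,cv2.minAreaRect(W*1000))
    b=(abs(hsv[...,0].astype(int)-108)<12)&(hsv[...,1]>120)&(hsv[...,2]>60)
    b[:, :200]=0;b[:100]=0
    k,l,s,_=cv2.connectedComponentsWithStats(b.astype(np.uint8));i=1+np.argmax(s[1:,4])
    y,x=np.nonzero(l==i);W=np.array([ray(im,P,(v,u),.078)[:2] for u,v in zip(x,y)]).astype(np.float32)
    print("blue",len(x),x.mean(),y.mean(),cv2.minAreaRect(W*1000))
    m=ctrl.cut_out("pull",im)[0]["mask"];y,x=np.nonzero(m);W=np.array([ray(im,P,(v,u),.074)[:2] for u,v in zip(x,y)])
    print("pull",W.min(0),W.max(0),W.mean(0))
```

```text
scene ((488.36822509765625, -98.2916030883789), (234.46896362304688, 167.63290405273438), 88.41097259521484)
blue 1 307.0 227.0 ((506.48760986328125, -18.89937973022461), (0.0, 0.0), 0.0)
pull [ 0.41151724 -0.02331954] [0.56905499 0.02803004] [ 0.48866119 -0.0095354 ]
top ((485.7515869140625, -85.2635269165039), (234.11163330078125, 167.11090087890625), 89.26490783691406)Traceback (most recent call last):
  File "<stdin>", line 13, in <module>
    return _wrapfunc(a, 'argmax', axis=axis, out=out, **kwds)
    return bound(*args, **kwds)
ValueError: attempt to get argmax of an empty sequence
```

Call:
move_arm:
  increments:
    - [1,-0.72,-0.545,0,0,0,0]
    - [1,-0.72,-0.545,0,0,0,0]
    - [1,-0.72,-0.545,0,0,0,0]
    - [1,-0.72,-0.545,0,0,0,0]
    - [1,-0.72,-0.545,0,0,0,0]
    - [1,-0.72,-0.545,0,0,0,0]
    - [1,-0.72,-0.545,0,0,0,0]
    - [1,-0.72,-0.545,0,0,0,0]
    - [1,-0.72,-0.545,0,0,0,0]
    - [1,-0.72,-0.545,0,0,0,0]
    - [1,-0.72,-0.545,0,0,0,0]
    - [1,-0.72,-0.545,0,0,0,0]
    - [1,0,0,0,0,0,0.142]
    - [1,0,0,0,0,0,0.142]
    - [1,0,0,0,0,0,0.142]
    - [1,0,0,0,0,0,0.142]
    - [1,0,0,0,0,0,0.142]
    - [1,0,0,0,0,0,0.142]
    - [1,0,0,0,0,0,0.142]
    - [1,0,0,0,0,0,0.142]

```text
time_s: 2.95
ee_pos: [0.4857, 0.0207, 0.2055]
eef_rot: [3.141, 0.0, 1.566]
force: [-0.1, 0.9, 0.4]
grip_width: 0.0938
grip_force: 0.0
```

Run:
```python
from h import *
o=ctrl.get_obs();print(o["ee_pos"],o["eef_rot"],o["qpos"],o["time_s"])
im=ctrl.camera("wrist");P=pose(im,o);print(np.array(im["tool_from_camera"]).round(3))
for nm,z in(("pull",.06),("pull",.074),("cabinet",.092)):
    for r in ctrl.cut_out(nm,im)[:2]:
        y,x=np.nonzero(r["mask"]);print(nm,r["conf"],r["centre"],x.min(),x.max(),y.min(),y.max(),ray(im,P,r["centre"],z).round(4))
cv2.imwrite("pics/w1.png",im["color"])
```

```text
[0.48572992 0.02074729 0.20549951] [3.14148693e+00 3.40388470e-05 1.56595044e+00] [-3.26481269e-02  1.57198190e-01  1.69612749e+00 -3.23709613e-05
  1.28816034e+00 -2.77932119e-02] 2.95
[[-0.001 -0.974 -0.229  0.065]
 [ 1.    -0.001  0.     0.001]
 [-0.    -0.229  0.974 -0.18 ]
 [ 0.     0.     0.     1.   ]]
pull 0.63 [216.1, 321.4] 244 394 174 239 [ 0.4934 -0.014   0.06  ]
pull 0.63 [216.1, 321.4] 244 394 174 239 [ 0.4931 -0.0097  0.074 ]
cabinet 0.93 [261.6, 317.3] 238 399 174 358 [ 0.4885 -0.053   0.092 ]
```

View pics/w1.png

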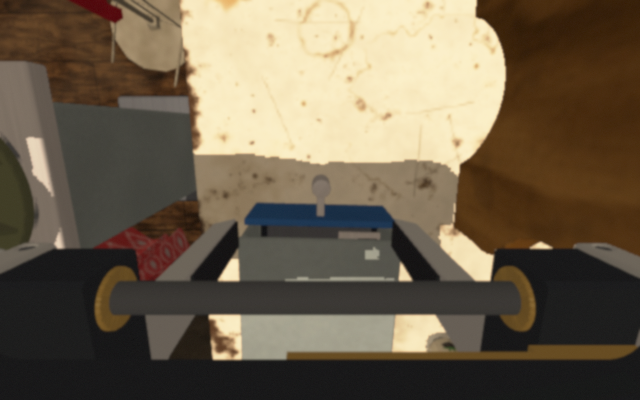

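The wrist view shows the post's top at about (321,184) and the blue panel's top edge from (250,205) to (389,207). I'll turn those into positions.

Run:
```python
from h import *
o=ctrl.get_obs();im=ctrl.camera("wrist");P=pose(im,o)
c=im["color"].astype(int);b=(c[...,0]>c[...,2]+40)&(c[...,0]>70);b[:190]=0;b[250:]=0;b[:,:240]=0;b[:,400:]=0
y,x=np.nonzero(b);
# upper edge of panel
xs=np.arange(258,384);xs=xs[(xs<310)|(xs>333)];ys=np.array([np.nonzero(b[:,u])[0].min() for u in xs])
W=np.array([ray(im,P,(v,u),.078)[:2] for u,v in zip(xs,ys)]);s=np.polyfit(W[:,0],W[:,1],1);print("front edge slope",s,"x ext",ray(im,P,(210,x.min()),.078),ray(im,P,(210,x.max()),.078))
g=c[165:206,300:345].sum(2)
m=ctrl.cut_out("pull",im)[0]["mask"]&(np.arange(400)[:,None]<195);yy,xx=np.nonzero(m);print("knobtop",xx.mean(),yy.mean(),ray(im,P,(184,321),.074),ray(im,P,(yy.mean(),xx.mean()),.074))
cv2.imwrite("pics/z.png",cv2.resize(im["color"][160:260,230:410],None,fx=4,fy=4))
```

```text
front edge slope [-0.13694789  0.06126741] x ext [ 0.41421927 -0.0021643   0.078     ] [ 0.56529812 -0.00148679  0.078     ]
knobtop 320.17041800643085 185.2797427652733 [0.49269249 0.0247988  0.074     ] [0.49185147 0.0234548  0.074     ]
```

View pics/z.png

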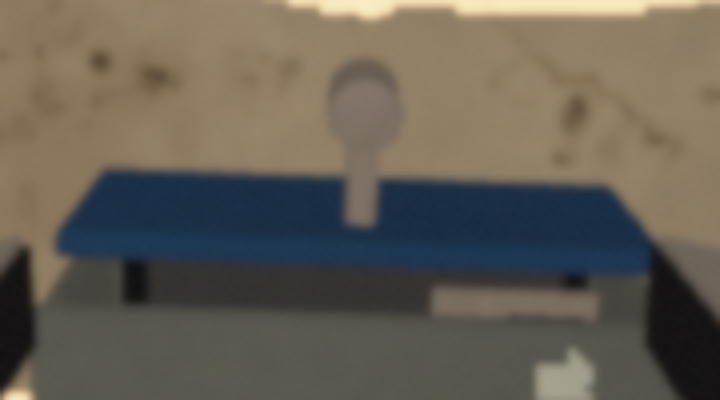

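Run:
```python
from h import *
o=ctrl.get_obs();im=ctrl.camera("wrist");P=pose(im,o)
f=lambda u,v,z:ray(im,P,(160+v/4,230+u/4),z)
for a,b,z in(((62,235),(650,255),.078),((62,256),(650,275),.078),((105,170),(610,187),.03),((35,310),(645,324),.092)):
    A,B=f(*a,z),f(*b,z);d=B-A;print(A,B,np.linalg.norm(d),np.degrees(np.arctan2(d[1],d[0])))
print("post",f(365,114,.074))
```

```text
[ 0.41424484 -0.0115752   0.078     ] [ 0.56771564 -0.01648962  0.078     ] 0.15354946765016542 -1.8340882883418503
[ 0.41397154 -0.01731686  0.078     ] [ 0.56805336 -0.02199788  0.078     ] 0.15415290513233576 -1.7401145393840873
[ 0.41679986 -0.0064594   0.03      ] [ 0.56724814 -0.01115248  0.03      ] 0.15052145735740716 -1.7867062491155403
[ 0.40975805 -0.02696367  0.092     ] [ 0.56384852 -0.03016785  0.092     ] 0.15412377580789244 -1.1912458361800355
post [0.49296934 0.02005903 0.074     ]
```

Call:
move_arm:
  increments:
    - [0.6,-0.03,0.136,0,0,0,0.026]
    - [0.6,0,0,0.6,0,0,0]
    - [0.6,0,0,0.6,0,0,0]
    - [0.6,0,0,0.6,0,0,0]
    - [0.6,0,0,0.6,0,0,0]
    - [0.6,0,0,0.5,0,0,0]
    - [0.6,0,0,0.38,0,0,0]
    - [0,0,0,0,0,0,0]
    - [0,0,0,0,0,0,0]
    - [0,0,0,0,0,0,0]
    - [0,0,0,0,0,0,0]
    - [0,0,0,0,0,0,0]
    - [0,0,0,0,0,0,0]
    - [0,0,0,0,0,0,0]
  force: 30

```text
time_s: 4.7
ee_pos: [0.4922, 0.0193, 0.0421]
eef_rot: [-3.141, 0.0, 1.546]
force: [-6.2, 0.5, 7.7]
grip_width: 0.0194
grip_force: 30.0
```

Call:
move_arm:
  increments:
    - [0,0.1,0,0,0,0,0]
    - [0,0.2,0,0,0,0,0]
    - [0,0.25,0,0,0,0,0]
    - [0,0.25,0,0,0,0,0]
    - [0,0.25,0,0,0,0,0]
    - [0,0.25,0,0,0,0,0]
    - [0,0.25,0,0,0,0,0]
    - [0,0.25,0,0,0,0,0]
    - [0,0.2,0,0,0,0,0]
    - [0,0.1,0,0,0,0,0]
    - [0,0,0,0,0,0,0]

```text
time_s: 5.8
ee_pos: [0.4953, 0.1251, 0.0422]
eef_rot: [3.141, -0.001, 1.546]
force: [-2.1, 1.7, 6.1]
grip_width: 0.0191
grip_force: 30.0
```

Call:
move_arm:
  increments:
    - [0,0.08,0,0,0,0,0]
    - [0,0.08,0,0,0,0,0]
    - [0,0.08,0,0,0,0,0]
    - [0,0.08,0,0,0,0,0]
    - [0,0,0,0,0,0,0]

```text
time_s: 6.3
ee_pos: [0.4958, 0.1407, 0.0421]
eef_rot: [3.141, -0.0, 1.546]
force: [-1.9, 1.9, 5.3]
grip_width: 0.0192
grip_force: 30.0
```

Call:
move_arm:
  increments:
    - [0,0.06,0,0,0,0,0]
    - [0,0.06,0,0,0,0,0]
    - [0,0.06,0,0,0,0,0]
    - [0,0,0,0,0,0,0]

```text
time_s: 6.7
ee_pos: [0.4959, 0.1472, 0.0417]
eef_rot: [-3.141, 0.003, 1.546]
force: [-0.6, -19.0, 3.0]
grip_width: 0.0196
grip_force: 30.0
```

Call:
move_arm:
  increments:
    - [0.6,0,0,0,0,0,0]
    - [0.6,0,0,0,0,0,0]
    - [0.6,0,0,0,0,0,0]
    - [0.6,0,0,-0.4,0,0,0]
    - [0.6,0,0,-0.6,0,0,0]
    - [0.6,0,0,-0.7,0,0,0]
    - [0.6,0,0,-0.7,0,0,0]
    - [0.6,0,0,-0.7,0,0,0]
    - [0.6,-0.7,0,0,0,0,0]
    - [0.6,-0.7,0,0,0,0,0]
    - [0.6,-0.7,0,0,0,0,0]
    - [0.6,0,0,0,0,0,0]

```text
time_s: 7.9
ee_pos: [0.493, 0.0417, 0.1966]
eef_rot: [3.141, 0.0, 1.543]
force: [-0.1, 0.5, 0.1]
grip_width: 0.0564
grip_force: 0.0
```

```bash
cat > look.py <<'E'
from h import *
import sys
def look(cams=("wrist","scene","top")):
    for n in cams:
        o=ctrl.get_obs();im=ctrl.camera(n);P=pose(im,o)
        if n=="wrist":print(o["ee_pos"],o["eef_rot"],o["qpos"],o["force"])
        for nm,z in(("knob_top",.073),("knob",.06),("pull",.06),("bubble_mid",.052),("vial_mid",.052)):
            for r in ctrl.cut_out(nm,im)[:2]:
                y,x=np.nonzero(r["mask"]);print(n,nm,round(r["conf"],2),np.round(r["centre"]),x.min(),x.max(),y.min(),y.max(),ray(im,P,r["centre"],z).round(4))
        cv2.imwrite(f"pics/{n}_{o['time_s']:.2f}.png",im["color"]);print(f"{n}_{o['time_s']:.2f}")
if __name__=="__main__": look()
E
python3 look.py; cp pics/wrist_*.png pics/wk.png
```

```text
[0.49304964 0.04166606 0.19664343] [3.14124549e+00 3.00533379e-04 1.54310035e+00] [ 1.04426386e-02  1.84401706e-01  1.68545892e+00 -3.28150004e-04
  1.27139660e+00  3.82353021e-02] [-0.12315207  0.49015052  0.0557689 ]
wrist knob_top 0.97 [192. 289.] 268 302 174 212 [0.4673 0.0393 0.073 ]
wrist knob_top 0.51 [209. 314.] 230 398 72 351 [0.4929 0.0216 0.073 ]
wrist knob 0.97 [192. 281.] 268 302 175 212 [0.4585 0.0369 0.06  ]
wrist pull 0.98 [181. 314.] 230 397 72 260 [0.4932 0.0476 0.06  ]
wrist bubble_mid 0.78 [172. 371.] 359 377 166 177 [0.5537 0.0545 0.052 ]
wrist vial_mid 0.96 [211. 350.] 269 381 141 252 [0.5312 0.0118 0.052 ]
wrist_7.90
scene knob_top 0.51 [210. 287.] 281 296 200 217 [0.4596 0.0256 0.073 ]
scene knob 0.61 [206. 291.] 282 296 199 217 [0.4661 0.0424 0.06  ]
scene pull 0.93 [204. 306.] 271 336 166 229 [0.502  0.0492 0.06  ]
scene vial_mid 0.9 [212. 323.] 311 332 192 229 [0.5414 0.0323 0.052 ]
scene vial_mid 0.63 [203. 307.] 271 337 165 230 [0.5037 0.0567 0.052 ]
scene_8.20
top knob_top 0.74 [244. 228.] 219 238 237 252 [0.4072 0.3289 0.073 ]
top pull 0.51 [216. 313.] 291 351 211 224 [0.4942 0.0873 0.06  ]
top vial_mid 0.55 [216. 347.] 345 352 212 224 [ 0.4954 -0.014   0.052 ]
top_8.50
```

View pics/wk.png

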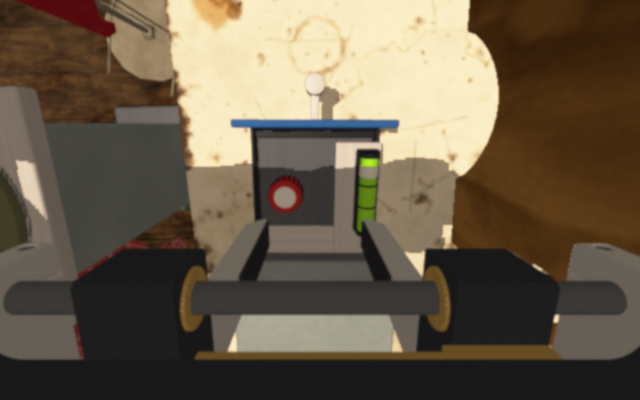

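The wrist view shows the red knob's top at about (285,195), the white bubble at (369,171) at the vial's front end, and the post at (315,84). I'll compute the knob's position and the nearby scale.

Run:
```python
from h import *
o=ctrl.get_obs();im=ctrl.camera("wrist");P=pose(im,o)
for n,u,v,z in(("post",315,84,.074),("knobtop",285.5,196,.0745),("knobL",268,193,.06),("knobR",302,193,.06),("panelL",232,123,.078),("panelR",398,123,.078),("bub",369,171,.055)):
    print(n,ray(im,P,(v,u),z).round(4))
m=ctrl.cut_out("knob",im)[0]["mask"]; y,x=np.nonzero(m)
# fit modelled knob outline: bbox of projected cylinder vs mask
from scipy.optimize import least_squares
t=np.linspace(0,6.28,60)
def f(p):
    pts=np.array([proj(im,P,(p[0]+.017*np.cos(a),p[1]+.017*np.sin(a),z)) for z in(.0455,.0745) for a in t])
    return np.r_[pts.min(0),pts.max(0)]-[x.min()-.5,y.min()-.5,x.max()+.5,y.max()+.5]
s=least_squares(f,[.468,.04]);print(s.x,s.fun)
```

```text
post [0.4965 0.1444 0.074 ]
knobtop [0.4642 0.0386 0.0745]
knobL [0.4444 0.0389 0.06  ]
knobR [0.4802 0.038  0.06  ]
panelL [0.4175 0.1112 0.078 ]
panelR [0.5737 0.1072 0.078 ]
bub [0.5511 0.0587 0.055 ]Traceback (most recent call last):
  File "<stdin>", line 5, in <module>
IndexError: list index out of range
```

Call:
move_arm:
  increments:
    - [0.6,-0.05,-0.59,0,0,0,0]
    - [0.6,0,0,0.5,0,0,0]
    - [0.6,0,0,0.5,0,0,0]
    - [0.6,0,0,0.5,0,0,0]
    - [0.6,0,0,0.5,0,0,0]
    - [0.6,0,0,0.5,0,0,0]
    - [0.6,0,0,0.41,0,0,0]
    - [0.6,0,0,0,0,0,0]
    - [0,0,0,0,0,0,0]
    - [0,0,0,0,0,0,0]
    - [0,0,0,0,0,0,0]
    - [0,0,0,0,0,0,0]
    - [0,0,0,0,0,0,0]
  force: 40

```text
time_s: 10.2
ee_pos: [0.463, 0.0427, 0.0515]
eef_rot: [-3.14, -0.0, 1.546]
force: [-6.1, 1.1, 4.6]
grip_width: 0.0332
grip_force: 40.0
```

Call:
move_arm:
  increments:
    - [0,0,0,0.04,0,0,0]
    - [0,0,0,0.04,0,0,0]
    - [0,0,0,0.04,0,0,0]
    - [0,0,0,0,0,0,0]

```text
time_s: 10.6
ee_pos: [0.4631, 0.0427, 0.0464]
eef_rot: [-3.141, -0.0, 1.546]
force: [-13.4, 1.4, 20.4]
grip_width: 0.0332
grip_force: 40.0
```

Call:
move_arm:
  increments:
    - [0,0,0,0,0,0,0.09]
    - [0,0,0,0,0,0,0.09]
    - [0,0,0,0,0,0,0.09]
    - [0,0,0,0,0,0,0.09]
    - [0,0,0,0,0,0,0.09]
    - [0,0,0,0,0,0,0]
    - [0,0,0,0,0,0,0]
    - [0,0,0,0,0,0,0]
    - [0,0,0,0,0,0,0]
    - [0,0,0,0,0,0,0]
    - [0,0,0,0,0,0,0]
    - [0,0,0,0,0,0,0]
    - [0,0,0,0,0,0,0]
    - [0,0,0,0,0,0,0]

```text
time_s: 12.0
ee_pos: [0.4651, 0.0423, 0.0467]
eef_rot: [3.138, -0.002, 1.096]
force: [1.7, -1.6, 9.3]
grip_width: 0.0332
grip_force: 40.0
```

```bash
python3 look.py; cp $(ls -t pics/wrist_*.png|head -1) pics/wk2.png; cp $(ls -t pics/scene_*.png|head -1) pics/sk2.png; python3 -c "
import cv2,numpy as np
a=cv2.imread('pics/wk2.png');b=cv2.imread('pics/sk2.png')[150:270,250:370]
c=np.zeros((580,800,3),np.uint8);c[:250,:400]=cv2.resize(a,(400,250));c[:400,400:]=cv2.resize(b,(400,400));cv2.imwrite('pics/c2.png',c)"
```

```text
[0.46512529 0.04230108 0.04670428] [ 3.13772315e+00 -1.55914007e-03  1.09588181e+00] [ 1.25032349e-02  3.24681084e-01  1.90374067e+00 -5.51022399e-04
  9.09021879e-01  4.87758476e-01] [ 1.66719721 -1.58043255  9.34839309]
wrist knob_top 0.87 [249. 314.] 284 344 212 280 [0.4657 0.0418 0.073 ]
wrist knob 0.58 [249. 312.] 285 345 212 280 [0.4619 0.0375 0.06  ]
wrist bubble_mid 0.65 [175. 448.] 425 464 158 187 [0.5505 0.0389 0.052 ]
wrist bubble_mid 0.63 [187. 422.] 295 497 91 348 [0.5343 0.0397 0.052 ]
wrist vial_mid 0.88 [188. 421.] 296 496 92 347 [0.5337 0.0388 0.052 ]
wrist_12.00
scene knob_top 0.6 [212. 287.] 283 293 203 217 [0.4585 0.0209 0.073 ]
scene knob 0.67 [208. 291.] 282 295 201 218 [0.4662 0.0361 0.06  ]
scene pull 0.9 [216. 309.] 272 337 167 229 [0.5094 0.0163 0.06  ]
scene vial_mid 0.69 [220. 325.] 311 331 195 229 [0.5476 0.0124 0.052 ]
scene_12.30
top pull 0.52 [198. 310.] 291 330 189 219 [0.5475 0.0963 0.06  ]
top vial_mid 0.45 [198. 322.] 313 330 194 201 [0.5496 0.061  0.052 ]
top_12.60
```

View pics/c2.png

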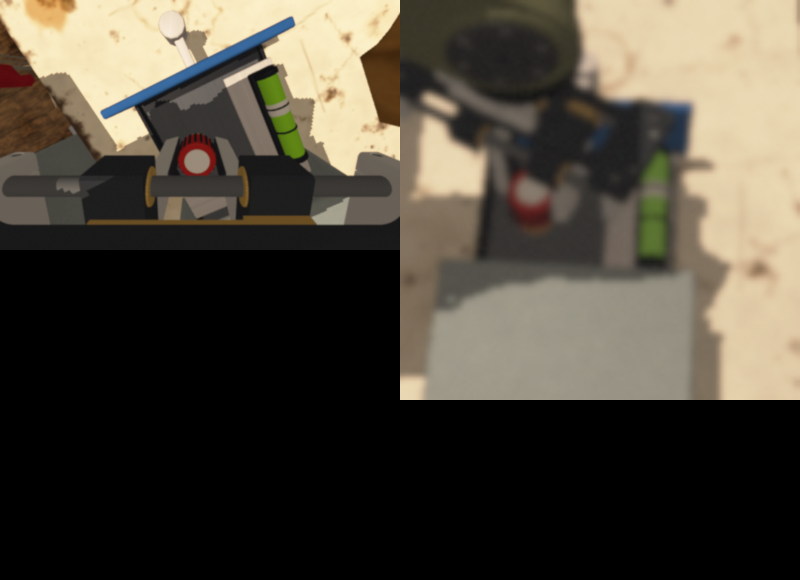

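The bubble is now at (448,175), still on the front mark, with the rear mark at about (578/1.25, 211). The down force eased to 9 N, so I'll press a bit more and measure zoomed in.

Call:
move_arm:
  increments:
    - [0,0,0,0.02,0,0,0]
    - [0,0,0,0.02,0,0,0]
    - [0,0,0,0,0,0,0.08]
    - [0,0,0,0,0,0,0.08]
    - [0,0,0,0,0,0,0.04]
    - [0,0,0,0,0,0,0]
    - [0,0,0,0,0,0,0]
    - [0,0,0,0,0,0,0]
    - [0,0,0,0,0,0,0]
    - [0,0,0,0,0,0,0]
    - [0,0,0,0,0,0,0]
    - [0,0,0,0,0,0,0]
    - [0,0,0,0,0,0,0]
    - [0,0,0,0,0,0,0]
    - [0,0,0,0,0,0,0]
    - [0,0,0,0,0,0,0]
    - [0,0,0,0,0,0,0]
    - [0,0,0,0,0,0,0]

```text
time_s: 14.7
ee_pos: [0.4661, 0.0423, 0.0459]
eef_rot: [3.136, -0.004, 0.896]
force: [-1.6, -1.5, 24.3]
grip_width: 0.0335
grip_force: 40.0
```

```bash
cat > vial.py <<'E'
from h import *
o=ctrl.get_obs();im=ctrl.camera("wrist");P=pose(im,o);print(o["ee_pos"],o["eef_rot"],o["force"],o["qpos"][5])
b=[r for r in ctrl.cut_out("bubble_mid",im) if r["mask"].sum()<3000][0];print(b["centre"],b["conf"])
X0=ray(im,P,b["centre"],.053);print("bubble",X0)
a=np.array([-.0305,-1.0,0]);a/=np.linalg.norm(a);c=np.array([1,-.0305,0])
for k in np.arange(-.045,.046,.001):
    px=[proj(im,P,X0+k*a+j*c) for j in(-.002,0,.002)]
    v=[im["color"][int(round(p[1])),int(round(p[0]))].astype(int) for p in px if 0<=p[0]<640 and 0<=p[1]<400]
    if v: print(f"{k*1e3:.0f}:",*np.median(v,0).astype(int),end=" | ")
cv2.imwrite("pics/v%.1f.png"%o["time_s"],cv2.resize(im["color"][70:320,350:550],None,fx=2.4,fy=2.4))
print("v%.1f"%o["time_s"])
E
python3 vial.py; cp $(ls -t pics/v*.png|head -1) pics/vz.png
```

```text
[0.46612604 0.04230726 0.04593934] [ 3.13611503 -0.00393041  0.89591253] [-1.55978353 -1.47490517 24.32244379] 0.6877284504828259
[157.2, 436.7] 0.86
bubble [0.54959257 0.03529304 0.053     ]
-45: 103 116 130 | -44: 26 26 28 | -43: 19 19 19 | -42: 21 20 21 | -41: 26 25 26 | -40: 26 23 25 | -39: 23 23 22 | -38: 22 31 27 | -37: 22 104 75 | -36: 24 131 95 | -35: 25 135 98 | -34: 24 135 98 | -33: 25 135 97 | -32: 25 135 98 | -31: 24 135 98 | -30: 24 135 97 | -29: 23 134 97 | -28: 24 135 97 | -27: 24 135 98 | -26: 25 135 97 | -25: 24 135 97 | -24: 24 135 98 | -23: 24 135 97 | -22: 24 135 98 | -21: 23 134 97 | -20: 23 135 98 | -19: 24 136 98 | -18: 24 135 98 | -17: 24 136 98 | -16: 24 135 98 | -15: 24 136 98 | -14: 22 135 97 | -13: 24 136 98 | -12: 23 135 97 | -11: 24 135 98 | -10: 24 135 98 | -9: 24 132 95 | -8: 22 74 55 | -7: 38 48 47 | -6: 103 117 129 | -5: 120 137 151 | -4: 123 141 154 | -3: 122 140 153 | -2: 122 139 153 | -1: 120 138 152 | 0: 121 139 152 | 1: 120 138 151 | 2: 119 137 151 | 3: 119 137 150 | 4: 116 136 147 | 5: 92 135 132 | 6: 30 135 99 | 7: 22 134 97 | 8: 23 135 97 | 9: 22 134 96 | 10: 23 135 97 | 11: 22 135 97 | 12: 23 135 97 | 13: 22 134 96 | 14: 22 135 97 | 15: 22 134 96 | 16: 22 108 78 | 17: 20 80 58 | 18: 22 41 33 | 19: 23 106 77 | 20: 22 130 94 | 21: 24 134 97 | 22: 23 133 96 | 23: 21 133 96 | 24: 22 133 96 | 25: 21 133 96 | 26: 20 133 95 | 27: 23 133 95 | 28: 22 134 96 | 29: 21 133 95 | 30: 21 133 95 | 31: 22 133 95 | 32: 21 133 95 | 33: 20 133 96 | 34: 22 133 96 | 35: 22 133 96 | 36: 22 133 96 | 37: 23 132 95 | 38: 22 133 95 | 39: 20 133 95 | 40: 21 133 95 | 41: 20 133 95 | 42: 22 133 95 | 43: 21 132 95 | 44: 21 132 95 | 45: 20 129 92 | v14.7
```

View pics/vz.png

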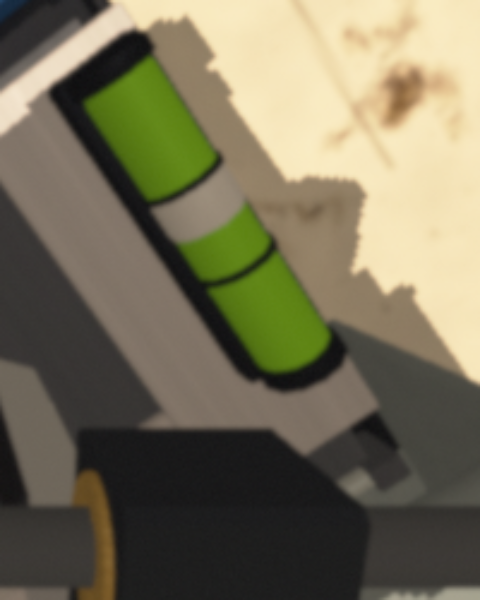

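The zoomed view shows the bubble just behind the front mark, with about 11 mm of green before the rear mark. It needs roughly 5.5 mm more, which is about 0.28 rad.

Call:
move_arm:
  increments:
    - [0,0,0,0,0,0,0.07]
    - [0,0,0,0,0,0,0.07]
    - [0,0,0,0,0,0,0.07]
    - [0,0,0,0,0,0,0.07]
    - [0,0,0,0,0,0,0]
    - [0,0,0,0,0,0,0]
    - [0,0,0,0,0,0,0]
    - [0,0,0,0,0,0,0]
    - [0,0,0,0,0,0,0]
    - [0,0,0,0,0,0,0]
    - [0,0,0,0,0,0,0]
    - [0,0,0,0,0,0,0]
    - [0,0,0,0,0,0,0]
    - [0,0,0,0,0,0,0]
    - [0,0,0,0,0,0,0]
    - [0,0,0,0,0,0,0]
    - [0,0,0,0,0,0,0]
    - [0,0,0,0,0,0,0]
    - [0,0,0,0,0,0,0]
    - [0,0,0,0,0,0,0]

```text
time_s: 16.8
ee_pos: [0.4671, 0.0419, 0.0461]
eef_rot: [3.136, -0.007, 0.616]
force: [7.0, -4.8, 19.7]
grip_width: 0.0333
grip_force: 40.0
```

```bash
python3 vial.py; cp $(ls -t pics/v*.png|head -1) pics/vz2.png
```

```text
[0.46708648 0.04190655 0.04610469] [ 3.13555639 -0.00684847  0.61594126] [ 7.03396798 -4.82974256 19.6542034 ] 0.967701758669785
[129.1, 411.7] 0.59
bubble [0.54960418 0.03335844 0.053     ]
-45: 28 26 26 | -44: 27 26 26 | -43: 26 24 25 | -42: 22 38 30 | -41: 22 109 78 | -40: 24 133 96 | -39: 25 137 99 | -38: 26 138 100 | -37: 25 137 99 | -36: 27 139 100 | -35: 27 138 100 | -34: 26 137 100 | -33: 27 138 100 | -32: 27 138 100 | -31: 27 138 100 | -30: 27 138 99 | -29: 26 138 99 | -28: 27 138 99 | -27: 28 137 99 | -26: 27 136 98 | -25: 26 137 100 | -24: 27 137 99 | -23: 26 137 100 | -22: 26 137 99 | -21: 25 137 99 | -20: 25 136 98 | -19: 25 137 99 | -18: 26 137 99 | -17: 26 136 99 | -16: 27 136 99 | -15: 25 136 99 | -14: 26 136 98 | -13: 23 130 94 | -12: 21 68 51 | -11: 21 63 47 | -10: 23 125 91 | -9: 26 137 99 | -8: 25 136 98 | -7: 45 138 107 | -6: 98 139 135 | -5: 122 142 154 | -4: 125 142 156 | -3: 124 141 155 | -2: 124 142 155 | -1: 122 140 154 | 0: 122 140 154 | 1: 121 139 153 | 2: 121 139 152 | 3: 121 138 152 | 4: 119 137 150 | 5: 108 136 143 | 6: 70 136 119 | 7: 25 135 97 | 8: 24 135 97 | 9: 24 135 97 | 10: 23 134 97 | 11: 24 135 98 | 12: 21 126 90 | 13: 22 62 47 | 14: 21 66 48 | 15: 24 124 89 | 16: 22 134 96 | 17: 23 135 97 | 18: 23 134 97 | 19: 22 134 97 | 20: 23 134 96 | 21: 22 134 97 | 22: 22 134 97 | 23: 21 134 97 | 24: 22 135 97 | 25: 22 134 96 | 26: 21 133 96 | 27: 23 134 97 | 28: 23 134 96 | 29: 22 134 96 | 30: 21 133 96 | 31: 23 134 96 | 32: 22 133 96 | 33: 21 134 96 | 34: 22 134 97 | 35: 21 134 96 | 36: 22 134 96 | 37: 22 134 96 | 38: 22 134 96 | 39: 22 134 95 | 40: 20 133 96 | 41: 21 128 92 | 42: 19 102 73 | 43: 18 35 29 | 44: 21 19 20 | 45: 20 19 19 | v16.8
```

View pics/vz2.png

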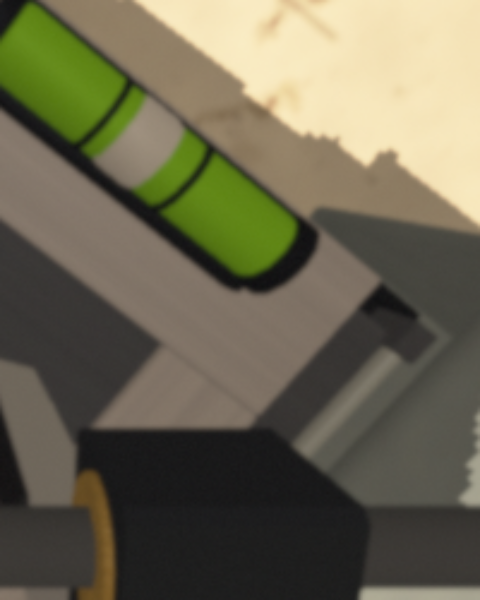

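The bubble is now between the marks, about 1 mm short of centre towards the front, so I'll give it a last 0.05 rad.

Call:
move_arm:
  increments:
    - [0,0,0,0,0,0,0.05]
    - [0,0,0,0,0,0,0]
    - [0,0,0,0,0,0,0]
    - [0,0,0,0,0,0,0]
    - [0,0,0,0,0,0,0]
    - [0,0,0,0,0,0,0]
    - [0,0,0,0,0,0,0]
    - [0,0,0,0,0,0,0]
    - [0,0,0,0,0,0,0]
    - [0,0,0,0,0,0,0]
    - [0,0,0,0,0,0,0]
    - [0,0,0,0,0,0,0]
    - [0,0,0,0,0,0,0]
    - [0,0,0,0,0,0,0]
    - [0,0,0,0,0,0,0]
    - [0,0,0,0,0,0,0]
    - [0,0,0,0,0,0,0]
    - [0,0,0,0,0,0,0]
    - [0,0,0,0,0,0,0]
    - [0,0,0,0,0,0,0]

```text
time_s: 18.9
ee_pos: [0.4672, 0.0417, 0.0461]
eef_rot: [3.136, -0.007, 0.566]
force: [7.0, -8.2, 18.4]
grip_width: 0.0334
grip_force: 40.0
```

```bash
python3 vial.py
python3 - <<'E'
from h import *
im=ctrl.camera("scene");P=pose(im,None)
for nm,z in(("pull",.06),("bell",.04),("cup",.05),("spice_jar",.1)):
    for r in ctrl.cut_out(nm,im)[:1]: print(nm,r["conf"],ray(im,P,r["centre"],z))
E
```

```text
[0.46720566 0.04171737 0.04609477] [ 3.13551324 -0.00722168  0.56593445] [ 6.97462278 -8.21251782 18.41633826] 1.0176977261117313
[124.7, 406.8] 0.85
bubble [0.54971476 0.03275594 0.053     ]
-45: 26 25 26 | -44: 24 23 23 | -43: 25 29 26 | -42: 18 69 51 | -41: 23 129 93 | -40: 26 137 99 | -39: 28 137 99 | -38: 25 137 99 | -37: 25 137 99 | -36: 26 138 99 | -35: 27 137 100 | -34: 26 138 100 | -33: 27 137 99 | -32: 26 137 98 | -31: 28 137 98 | -30: 26 136 98 | -29: 26 137 99 | -28: 25 137 99 | -27: 26 137 99 | -26: 25 137 99 | -25: 27 137 99 | -24: 27 137 98 | -23: 27 137 99 | -22: 27 137 100 | -21: 26 136 99 | -20: 26 136 98 | -19: 27 136 99 | -18: 24 135 98 | -17: 25 136 99 | -16: 25 136 98 | -15: 24 136 98 | -14: 25 132 95 | -13: 23 75 55 | -12: 22 47 38 | -11: 25 118 86 | -10: 25 134 97 | -9: 25 138 99 | -8: 25 137 99 | -7: 44 136 105 | -6: 95 139 135 | -5: 123 141 154 | -4: 125 143 156 | -3: 124 141 155 | -2: 123 140 154 | -1: 123 140 154 | 0: 123 139 153 | 1: 122 140 154 | 2: 121 139 152 | 3: 121 138 153 | 4: 119 138 151 | 5: 113 137 147 | 6: 73 136 120 | 7: 28 136 99 | 8: 23 136 98 | 9: 24 135 97 | 10: 23 135 97 | 11: 22 124 89 | 12: 23 64 47 | 13: 22 50 38 | 14: 23 115 84 | 15: 23 133 96 | 16: 24 135 97 | 17: 23 135 97 | 18: 23 134 96 | 19: 23 134 97 | 20: 23 134 97 | 21: 23 134 97 | 22: 22 134 96 | 23: 23 135 97 | 24: 24 135 96 | 25: 22 134 97 | 26: 22 133 96 | 27: 24 134 97 | 28: 23 134 96 | 29: 23 134 96 | 30: 22 134 96 | 31: 22 134 97 | 32: 22 134 96 | 33: 21 133 95 | 34: 21 133 96 | 35: 22 134 96 | 36: 23 134 97 | 37: 22 134 96 | 38: 21 134 95 | 39: 22 133 95 | 40: 21 133 95 | 41: 20 110 79 | 42: 19 51 38 | 43: 21 22 22 | 44: 23 22 21 | 45: 22 20 20 | v18.9
pull 0.89 [0.53058826 0.01969116 0.06      ]
bell 0.62 [0.51734438 0.30501789 0.04      ]
spice_jar 0.7 [ 0.65754721 -0.22761546  0.1       ]
```

```bash
python3 -c "
from station import ctrl
print(ctrl.hand_in())"
```

```text
the job is handed in; nothing more can be done
None
```

I pulled the tray out to its stop and turned the knob clockwise until the bubble sat centred between the marks to within about 0.5 mm. I handed the job in with the arm still gripping the knob and pressing it down with about 18 N; no verdict came back.

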